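Past the guard catch to the clutch lever of a shear machine

ROBOT

A 6-joint arm with a two-finger parallel gripper is mounted at the origin on the work surface. World frame = base frame: x ahead of the robot, y to its left, z up, the work surface at z = 0. Lengths are in m, angles in degrees, forces in N, time in s.
With the tool pointing down it reaches from about 0.35 to 0.875 m from the base axis. Payload 4.2 kg.
Tool frame: the origin (TCP) lies on the centre line of the jaws, within the pads' length; the fingertips stand 25 mm ahead of it and the grasp point (between the pads) lies 6 mm ahead of it (finger_overhang is the distance from the TCP to the fingertips, in m); z points along the fingers, y is the line along which they close (so a half turn about z gives the same grasp; the last joint's range is limited). The gripper opens to 87 mm and grips with 3 to 60 N. Pads are 19 mm wide; open, the fingers measure 117 mm over their backs; the gripper's body (75 mm by 190 mm) begins 51 mm behind the grasp point.
Start: joints at [14.817, 22.042, 0.453, 0, -68.411, -14.817], TCP at [0.625, 0, 0.248] pointing down, gripper open.
Joint ranges: [-179.83, 179.83], [-69.29, 118.12], [-61.27, 80.66], [-181.25, 117.63], [-171.15, -9.14], [-177.46, 177.46]. Speed limits (degrees/s): [159.86, 159.86, 180, 180, 180, 180].

INTERFACE

Orientations are given as a 3x3 rotation matrix whose columns are the frame's x, y, z axes.
In Python, from station import sense, capture, finish_job, spot_in, tip_of, finger_overhang gives the robot as it stands. The module is installed in compiled form; this text tells all that it offers.
- The arm moves only by the tool servo_tool, never from a script. Its arguments are lists of equal length, an entry for each row: "slide": the shift along the tool's x, y, z in m, a list of three; "spin": the turn about the tool's z in degrees; "grip": the closure, from 0 (fully open) to 1 (shut). A call has exactly 5 rows; each row is the pose to reach, as a shift and turn from the pose commanded when the call began, along the tool's axes at that moment; what a row does not reach only later rows make up. A row lasts 1/12 s, in which the tool goes at most 41.7 mm and 7.16 degrees, less where a joint would pass 70% of its speed; a pose out of reach is approached as far as the arm can. A call with a gripper value outside its range is refused whole. The fingers move at their own pace and stop on an object; the grip force is fixed at half the most. Time passes only in rows, so rows that repeat a pose let the fingers close, or fill a call up. It gives the time, the measured TCP pose, the force, the opening and the grip force at its end, in the units of the state.
- sense(): the state, without advancing time (a new reading comes with each control period).
- capture(name): name is "scene" or "side" or "wrist"; returns a dict with "pixels" (420x560x3 uint8, blue, green, red), "depth" (420x560 float32, m along the optical axis (not along the pixel's ray), 0 where there is no reading), "fx", "fy", "cx", "cy" (pixels), "R" (3x3) and "t" (3): a world point X has camera coordinates R X + t; the wrist camera has in their place "hand_eye" (4x4, takes a point from camera to tool coordinates, whose origin is the TCP and whose axes are the flange's). Camera axes: x right, y down, z forward; pixel columns grow to the right and rows downward; lengths in m; the calibration is good to about 2 mm. A picture is of the moment at which its call begins: read the wrist's pose just before it.
- finish_job(): hands the job in; it is judged then, once.
Trained networks look in the newest picture that a camera, given by its name, has taken for a name from the list of things; names that differ only in an ending like _2 or _b are one class to them, and where a whole thing is asked for, a point or a joint stands for the part that bears it (a point fixed in the world has none). Each returns a list of dicts, best first, with "conf" (0 to 1); they miss things now and then, are a little off and sometimes report something else, mostly with a low value. They report only what shows in the picture. A call takes as long as a camera call.
- spot_in(thing, camera): "point" ([x, y, z] in m, in world coordinates, good to about 4 mm: the middle of the surface that is visible of it).
- tip_of(thing, camera): "point" ([x, y, z] in m, in world coordinates, good to about 4 mm: a listed point, or the origin of a listed thing).
The state is a dict: "time_s": time; "joints": joint angles; "joint_velocities": joint speeds; "effort": joint torques, N m; "tcp_pos": TCP position; "ee_rot": TCP orientation; "wrist_force": force on the tool from outside, world axes, zero at the start; "moment": the same for the moment, N m; "gripper_width": opening from 0.0 (shut) to 1.0 (fully open); "gripper_force": force on a finger pad.
Only numpy, scipy, OpenCV 4.12 (cv2) and the standard library are available. Lean on these libraries where they do the work, as an engineer would, in place of code of your own. Each camera call takes 0.05 s, during which the arm holds its last target. There are 200 camera calls.

TASK

Free the drive of the shear machine: draw the gear guard ajar until its safety catch holds it, reach down through the gap, press the catch and, with it pressed, pull the guard on until it is fully open, then throw the clutch lever behind it all the way over towards the guard's hinge. One of the three things on the bench stands in the guard's way: set it aside, upright on a clear bit of the bench, so that the guard strikes nothing. Leave everything else where it is.

Things in the scene. Friction and masses are not known exactly. Their poses are not given: they have to be found in the camera images.
- machine: Direct shear machine, dark grey, fixed. Origin: bench level, middle of the guarded bay, in the housing's front plane. Own axes: -x out of the front, +y to the operator's left, z up. Drive housing: x 0 to 280, y -140 to 140 mm, flat top 225 mm high. Bed: y 140 to 660 mm, 110 mm high, yoke to 245 mm at y 380. Behind the guard, gears stand 22 mm out of the front plane, below 140 mm.
- guard (a joint): Gear guard: grey sheet-metal pan hinged at the operator's left, 0.7 kg, light friction, stays where left. Angle in rad: 0 shut, 1.75 open stop; starts 0 to 0.12. Opens with its free edge coming out and then to the left (clockwise from above), sweeping 230 mm about the hinge. With the catch up it stops at about 0.27, then the gap at the catch, between lip and housing front, is 48 mm.
- guard_hinge (a point): On the hinge line, in the machine's front plane at y +110 mm, level with the top of guard and housing (225 mm). The guard's own frame has its origin on this line and, shut, the machine's axes. In it the guard spans y -220 to 0, z 30 to 225, x -60 (front panel) to 0 (rear edge, open back); 3 mm sheet; its top's rear edge has a lip 12 mm deep, 4 mm thick, turned down.
- guard_handle (a point): Middle of the guard's bar handle near its free edge: level steel bar along the panel, 90 mm long, 11 mm thick, centre line 48 mm before the panel, 213 mm above the bench, free from above. In the guard's own frame at x -108, y -150 mm. Its frame turns with the guard.
- catch (a joint): Safety catch: steel spring arm pivoted inside the guard, reaching back through a slot in the housing front and hooked behind the plate by its barb. Angle in rad: 0 up, 0.17 right down; 0.09 or more lets the guard pass. About 3 N on the pad starts it, 8 N holds it right down; it springs back when let go. It travels with the guard.
- catch_pad (a point): Middle of the top of the catch's black thumb pad, 34 mm long (front to back), 26 mm wide; 196 mm above the bench when up, 12 mm lower right down. In the guard's own frame at x +22 (22 mm behind the lip's rear edge), y -185 mm. Inside the housing while the guard is shut; ajar, it lies in the gap, free from above.
- lever (a joint): Clutch lever on the housing front behind the guard, pivot at machine y +30 mm, 128 mm above the bench, 72 mm long, swinging parallel to the front. Angle in rad: 0 engaged (leans 0.5 rad to -y, the free side), 1.0 free, at its stop (leans 0.5 rad to +y, the hinge). Starts 0 to 0.12; friction about 2 N at the knob, stays where left.
- lever_knob (a point): Centre of the lever's black knob: cylinder 26 mm in diameter, 36 mm long, axis square to the housing front, centre 33 mm before the front plane, 191 to 200 mm above the bench. Reached from above, before the housing's front edge, once the guard is open.
- tin: Aluminium sample tin with lid, 62 mm in diameter at the lid (the top 15 mm), 58 mm below, 64 mm high, 0.15 kg. Origin: centre of its underside.
- cap: Steel loading cap: disc 66 mm in diameter and 18 mm thick with an upright spigot 32 mm in diameter from 20 to 60 mm height, 0.45 kg. Origin: centre of its underside.
- bottle: White plastic bottle, body 58 mm in diameter up to 105 mm, neck 28 mm in diameter to 135 mm height, 0.25 kg. Origin: centre of its underside.
- gauge_case: Grey instrument case 80 x 130 x 45 mm lying on top of the drive housing, towards its back. To be left alone. Origin: centre of its underside.
- spanner: Steel spanner lying flat on the bench, 180 mm long along its own x (handle to -x), up to 38 mm wide and 8 mm high. To be left alone. Origin: middle of its length, at its underside.

How it is judged (in metres and radians):
On the way, in this order (a step that is already met when the one before it is completed fails the run):
1. the catch is held down while the guard, ajar, is drawn past it (value of joint catch above 0.07 rad and value of joint guard between 0.29 and 0.7 rad).
2. the guard is fully open (at least 1.5 rad) (value of joint guard above 1.5 rad), for 0.1 s.
3. the clutch lever is thrown over (at least 0.85 rad) (value of joint lever above 0.85 rad), for 0.1 s.
At the end, for the whole second after the job is handed in: The guard stands open at 1.5 rad or more (stop 1.75), the clutch lever is over at 0.85 rad or more (stop 1.0), and the tin, the cap and the bottle all stand upright (within 0.1 rad), at rest on the bench (underside within 8 mm of the bench top) (value of joint guard above 1.5 rad and value of joint lever above 0.85 rad and angle between each of tin, cap, bottle's own z axis and vertical below 0.1 rad and height (world z) of tin between -0.008 and 0.008 m and linear speed of each of tin, cap, bottle below 0.03 m/s and height (world z) of cap between -0.008 and 0.008 m and height (world z) of bottle between -0.008 and 0.008 m); the robot touches nothing.
It fails at once if the guard or the machine is struck by the tin, cap or bottle (over 1.5 N) (contact force between machine and tin above 1.5 N or contact force between machine and cap above 1.5 N or contact force between machine and bottle above 1.5 N).
It fails at once if more than one of tin, cap and bottle is moved (over 30 mm) (distance of each of tin, cap from where it was at the start of the episode above 0.03 m or distance of each of tin, bottle from where it was at the start of the episode above 0.03 m or distance of each of cap, bottle from where it was at the start of the episode above 0.03 m).
It fails at once if one of the three things tips over (0.5 rad) (angle between any of tin, cap, bottle's own z axis and vertical above 0.5 rad).
It fails at once if the instrument case on the housing or the spanner is shifted (over 30 mm) (distance of any of gauge_case, spanner from where it was at the start of the episode above 0.03 m).
It also fails if it takes over 72 s, if anything falls off the work surface, if the arm or the gripper's body presses on something with over 40 N, if the wrist force passes 120 N, or if a joint passes its speed limit or range.

## Working session

There is one attempt and no reset: what is moved stays moved. The work goes in short steps, Python scripts to look and compute and a tool call to move; the robot and the scene stay as the last step left them, time stands still between calls to the robot, and variables do not carry over. Pictures are saved under pics/ and viewed, at most 10 in all, crops included, and the job is handed in when it is done.

Besides the shell and the picture viewer there is one more tool, called after "Emit:" by a JSON object that holds its "api" and its "payload". servo_tool: Moves the arm, as the interface text tells. Its arguments: {"type":"object","properties":{"slide":{"type":"array"},"spin":{"type":"array"},"grip":{"type":"array"}},"required":["slide","spin","grip"]}

```bash
mkdir -p pics
cat > h.py <<'E'
import numpy as np, cv2
from station import *
np.set_printoptions(precision=4,suppress=True)
def look(cam,names,f=tip_of):
    for n in names:
        print(cam,f.__name__,n,[(np.round(d["point"],4).tolist(),round(d["conf"],2)) for d in f(n,cam)[:3]])
E
python3 - <<'E'
from h import *
s=sense();print(s["tcp_pos"],s["ee_rot"],s["time_s"],finger_overhang)
for c in("scene","side"):
    p=capture(c);cv2.imwrite(f"pics/{c}0.png",p["pixels"])
    np.savez(f"{c}0.npz",**p)
    look(c,["machine","guard_hinge","guard_handle","lever_knob","catch_pad","tin","cap","bottle","gauge_case","spanner"])
print(sense()["time_s"])
E
```

```text
[0.6244 0.     0.2465] [[-0.0002 -1.     -0.0022]
 [-1.      0.0002 -0.0001]
 [ 0.0001  0.0022 -1.    ]] 0.0 0.025
scene call machine []
scene call guard_hinge [([0.6989, -0.0458, 0.2216], 0.9), ([0.4202, 0.1144, -0.0003], 0.47)]
scene call guard_handle [([0.5181, -0.091, 0.2129], 0.6)]
scene call lever_knob []
scene call catch_pad []
scene call tin [([0.4216, 0.1161, -0.0013], 0.73)]
scene call cap [([0.5414, 0.054, 0.0036], 0.67), ([0.3671, 0.2653, -0.0003], 0.37)]
scene call bottle [([0.5947, 0.2904, -0.0003], 0.77)]
scene call gauge_case [([0.7712, -0.2896, 0.2244], 0.95)]
scene call spanner [([0.363, 0.2696, -0.0019], 0.91)]
side call machine [([0.6322, -0.1317, 0.0016], 0.89), ([0.5349, 0.048, -0.0006], 0.26)]
side call guard_hinge [([0.6971, -0.0414, 0.2251], 0.87)]
side call guard_handle [([0.5201, -0.0836, 0.212], 0.94)]
side call lever_knob []
side call catch_pad []
side call tin [([0.4218, 0.1157, -0.002], 0.86)]
side call cap [([0.5361, 0.0503, -0.0004], 0.91), ([0.3693, 0.2667, -0.0016], 0.54), ([0.6331, -0.1302, 0.0003], 0.23)]
side call bottle [([0.5984, 0.2869, -0.0002], 0.95)]
side call gauge_case [([0.7702, -0.2947, 0.2228], 0.94), ([0.5179, -0.0852, 0.2105], 0.65)]
side call spanner [([0.369, 0.2658, -0.001], 0.8)]
1.1
```

View pics/scene0.png

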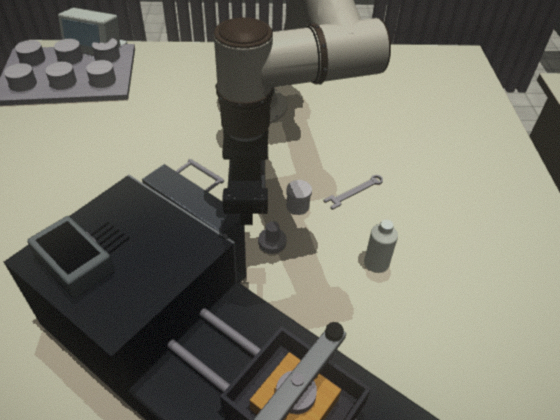

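View pics/side0.png

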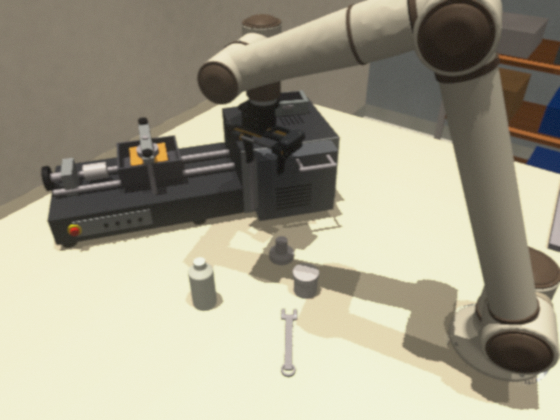

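The scene view shows the machine at lower left with the guard (handle ~(200,172)), the cap at (272,240), the tin at (299,197), the bottle at (380,245) and the spanner at (355,190). The side view agrees, with the cap at (281,250) just in front of the guard. By geometry the cap (about 186 mm from the hinge) is the obstacle. Next I refine the poses from depth.

Run:
```python
from h import *
def cloud(c):
    p=np.load(f"{c}0.npz");d=p["depth"];v,u=np.nonzero(d>0);z=d[v,u]
    X=np.c_[(u-p["cx"])/p["fx"]*z,(v-p["cy"])/p["fy"]*z,z]
    return (X-p["t"])@p["R"]
O=np.array([.632,-.131]);ex=np.array([.798,-.602]);ey=np.array([.602,.798])
for c in("scene","side"):
    W=cloud(c);M=np.c_[(W[:,:2]-O)@ex,(W[:,:2]-O)@ey,W[:,2]]
    t=M[(abs(M[:,2]-.225)<.006)&(M[:,0]>-.12)&(M[:,0]<.35)&(abs(M[:,1])<.18)]
    print(c,"top n",len(t),"z med",np.median(t[:,2]))
    # edges: y extents by x slice, x extents by y slice
    for a in np.arange(.02,.27,.05):
        q=t[abs(t[:,0]-a)<.012]; 
        if len(q)>20: print(" x%.2f y %.4f %.4f"%(a,*np.percentile(q[:,1],[1,99])))
    for a in np.arange(-.12,.13,.04):
        q=t[abs(t[:,1]-a)<.01]
        if len(q)>20:
            xs=np.sort(q[:,0]);g=np.diff(xs);print(" y%.2f x %.4f %.4f gaps"%(a,xs[2],xs[-3]),[(round(xs[i],4),round(xs[i+1],4)) for i in np.nonzero(g>.012)[0]])
    f=M[(M[:,2]>.04)&(M[:,2]<.1)&(M[:,1]>.2)&(M[:,1]<.62)&(M[:,0]<.05)&(M[:,0]>-.06)]
    if len(f)>50: print(" bed front line x=a+b*y",np.polyfit(f[:,1],f[:,0],1)[::-1])
    k=W[np.hypot(W[:,0]-.538,W[:,1]-.052)<.05]
    s=k[(k[:,2]>.05)&(k[:,2]<.075)];b=k[(k[:,2]>.012)&(k[:,2]<.024)]
    if len(s): print(" spigot top z",np.percentile(s[:,2],[50,95]),"xy mid",(s.min(0)+s.max(0))/2,"disc mid",cv2.minEnclosingCircle(b[:,:2].astype(np.float32)), len(s),len(b))
    h=M[(abs(M[:,2]-.215)<.008)&(M[:,0]<-.085)&(M[:,0]>-.17)&(abs(M[:,1])<.16)]
    if len(h)>20: print(" handle", cv2.minAreaRect((h[:,:2]*1000).astype(np.float32)),len(h))
```

```text
scene top n 20166 z med 0.22525700027654028
 x0.02 y -0.1354 0.1409
 x0.07 y -0.1367 0.1395
 x0.12 y -0.1389 0.1383
 x0.17 y 0.0003 0.1380
 x0.22 y 0.0135 0.1367
 y-0.12 x -0.0018 0.2776 gaps [(np.float64(0.1447), np.float64(0.2327))]
 y-0.08 x -0.1119 0.2784 gaps [(np.float64(-0.1119), np.float64(-0.086)), (np.float64(-0.086), np.float64(-0.0681)), (np.float64(0.1479), np.float64(0.2408))]
 y-0.04 x -0.1120 0.2795 gaps [(np.float64(-0.1064), np.float64(-0.0669)), (np.float64(0.1547), np.float64(0.2452))]
 y0.00 x -0.1112 0.2807 gaps [(np.float64(-0.0921), np.float64(-0.0632)), (np.float64(0.1668), np.float64(0.2501))]
 y0.04 x -0.0614 0.2813 gaps []
 y0.08 x -0.0438 0.2825 gaps []
 y0.12 x -0.0470 0.2833 gaps []
 spigot top z [0.0595 0.0632] xy mid [0.5387 0.0521 0.057 ] disc mid ((0.5405129194259644, 0.05140715092420578), 0.033932026475667953) 155 353
 handle ((-101.89332580566406, -32.28995132446289), (98.70722198486328, 33.0634651184082), 89.5598373413086) 285
side top n 2524 z med 0.22509791266268764
 x0.02 y -0.1380 0.1393
 x0.07 y -0.1397 0.1377
 x0.12 y -0.1393 0.0018
 x0.17 
[... 194 characters left out ...]
.0228), np.float64(0.0691))]
 y0.00 x -0.1015 0.1517 gaps [(np.float64(-0.1015), np.float64(-0.0679)), (np.float64(-0.0347), np.float64(0.1023))]
 y0.04 x -0.0618 0.0403 gaps [(np.float64(-0.0618), np.float64(0.014))]
 y0.08 x -0.0648 0.2711 gaps [(np.float64(0.0765), np.float64(0.2232))]
 y0.12 x -0.0598 0.2777 gaps [(np.float64(-0.0195), np.float64(0.0023)), (np.float64(0.0589), np.float64(0.1985))]
 bed front line x=a+b*y [0.0017 0.0116]
 spigot top z [0.0594 0.062 ] xy mid [0.5346 0.0526 0.0569] disc mid ((0.5350486040115356, 0.05348024144768715), 0.03367721661925316) 111 247
 handle ((-105.60980987548828, -5.023857116699219), (41.18607711791992, 156.63037109375), 1.2638241052627563) 196
```

```bash
cat >> h.py <<'E'
import json,os,math
O=np.array([.6336,-.1297]);ey=np.array([.6198,.7848]);ex=np.array([.7848,-.6198]);H=O+.110*ey
YM=231.7   # tool y along -machine y
def mach(x,y): return O+x*ex+y*ey
def guard(x,y,th):
    c,s=math.cos(th),math.sin(th); return H+(c*x+s*y)*ex+(-s*x+c*y)*ey
def tomach(w): d=np.array(w)[:2]-O; return np.r_[d@ex,d@ey]
def ang(w): # guard angle from handle-centre world position
    v=np.array(w)[:2]-H; a=math.atan2(v@ey,v@ex)-math.atan2(-.150,-.108); return -(a+math.pi)%(2*math.pi)-math.pi if 0 else (-a+math.pi)%(2*math.pi)-math.pi
def plan(wps,start=None):
    """wps: (x,y,z,yaw,grip,step_mm or n rows if negative). prints calls; saves commanded state"""
    st=json.load(open("st.json")) if start is None else start
    rows=[];cur=np.array(st,float)
    for x,y,z,a,g,step in wps:
        t=np.array([x,y,z,a]);d=t-cur
        n=int(-step) if step<0 else max(1,math.ceil(np.linalg.norm(d[:3])*1000/step-1e-6),math.ceil(abs(d[3])/7-1e-6))
        rows+=[(cur+d*(i+1)/n,g) for i in range(n)];cur=t
    while len(rows)%5: rows.append(rows[-1])
    cur=np.array(st,float)
    for k in range(0,len(rows),5):
        a=math.radians(cur[3]);y=np.array([math.cos(a),math.sin(a),0]);x=np.array([-math.sin(a),math.cos(a),0]);z=np.array([0,0,-1.])
        B=np.c_[x,y,z];S=[];P=[];G=[]
        for t,g in rows[k:k+5]:
            S.append([float(v) for v in np.round(B.T@(t[:3]-cur[:3]),3)+0.]);P.append(round(float(cur[3]-t[3]),1)+0.);G.append(g)
        cur=np.r_[cur[:3]+B@np.array(S[-1]),cur[3]-P[-1]]
        print(json.dumps({"slide":S,"spin":P,"grip":G}))
    json.dump(cur.tolist(),open("st.json","w"));print("end",cur)
E
python3 - <<'E'
from h import *
plan([(.60,.01,.28,175,0,30),(.5375,.0525,.20,YM,0,40)],[.625,0,.248,180])
E
```

```text
{"slide": [[-0.005, 0.012, -0.016], [-0.01, 0.025, -0.032], [-0.015, 0.032, -0.023], [-0.019, 0.039, -0.014], [-0.024, 0.046, -0.005]], "spin": [2.5, 5.0, -1.3, -7.6, -13.9], "grip": [0, 0, 0, 0, 0]}
{"slide": [[-0.006, 0.005, 0.009], [-0.013, 0.011, 0.017], [-0.019, 0.017, 0.026], [-0.025, 0.022, 0.035], [-0.031, 0.028, 0.044]], "spin": [-6.3, -12.6, -18.9, -25.2, -31.5], "grip": [0, 0, 0, 0, 0]}
{"slide": [[-0.008, 0.001, 0.009], [-0.008, 0.001, 0.009], [-0.008, 0.001, 0.009], [-0.008, 0.001, 0.009], [-0.008, 0.001, 0.009]], "spin": [-6.3, -6.3, -6.3, -6.3, -6.3], "grip": [0, 0, 0, 0, 0]}
end [  0.538    0.0523   0.2    231.7   ]
```

Emit:
{"api": "servo_tool", "payload": {"slide": [[-0.005, 0.012, -0.016], [-0.01, 0.025, -0.032], [-0.015, 0.032, -0.023], [-0.019, 0.039, -0.014], [-0.024, 0.046, -0.005]], "spin": [2.5, 5.0, -1.3, -7.6, -13.9], "grip": [0, 0, 0, 0, 0]}}

```text
time_s: 1.52
tcp_pos: [0.5787, 0.0242, 0.2529]
ee_rot: [[0.245, -0.969, 0.001], [-0.969, -0.245, 0.001], [-0.0, -0.002, -1.0]]
wrist_force: [0.0, -0.4, -0.9]
gripper_width: 0.998
gripper_force: 0.0
```

Emit:
{"api": "servo_tool", "payload": {"slide": [[-0.006, 0.005, 0.009], [-0.013, 0.011, 0.017], [-0.019, 0.017, 0.026], [-0.025, 0.022, 0.035], [-0.031, 0.028, 0.044]], "spin": [-6.3, -12.6, -18.9, -25.2, -31.5], "grip": [0, 0, 0, 0, 0]}}

```text
time_s: 1.93
tcp_pos: [0.5441, 0.0476, 0.2083]
ee_rot: [[0.716, -0.698, 0.0], [-0.698, -0.716, 0.0], [0.0, -0.0, -1.0]]
wrist_force: [-0.5, 0.1, 0.1]
gripper_width: 0.997
gripper_force: 0.0
```

Emit:
{"api": "servo_tool", "payload": {"slide": [[-0.008, 0.001, 0.009], [-0.008, 0.001, 0.009], [-0.008, 0.001, 0.009], [-0.008, 0.001, 0.009], [-0.008, 0.001, 0.009]], "spin": [-6.3, -6.3, -6.3, -6.3, -6.3], "grip": [0, 0, 0, 0, 0]}}

```text
time_s: 2.35
tcp_pos: [0.5388, 0.0522, 0.2003]
ee_rot: [[0.784, -0.621, 0.002], [-0.621, -0.784, 0.0], [0.001, -0.001, -1.0]]
wrist_force: [0.2, -0.6, 0.6]
gripper_width: 0.999
gripper_force: 0.0
```

Run:
```python
from h import *
s=sense();print(s["tcp_pos"],s["ee_rot"],s["time_s"],s["joints"],s["wrist_force"])
p=capture("wrist");cv2.imwrite("pics/w1.png",p["pixels"]);print(p["hand_eye"])
look("wrist",["cap","guard_handle","guard_hinge"])
p=capture("scene");look("scene",["cap","guard_handle","guard_hinge"])
```

```text
[0.5388 0.0522 0.2003] [[ 0.7837 -0.6212  0.0016]
 [-0.6212 -0.7837  0.0003]
 [ 0.0011 -0.0012 -1.    ]] 2.35 [ 22.7167  16.2015 -15.4518   0.0223 -58.2554  28.87  ] [ 0.2428 -0.5549  0.6465]
[[-0.0006 -0.954  -0.2997  0.0829]
 [ 1.     -0.0006 -0.0002 -0.0007]
 [ 0.     -0.2997  0.954  -0.1367]
 [ 0.      0.      0.      1.    ]]
wrist call cap [([0.5409, 0.0503, -0.0039], 0.7)]
wrist call guard_handle []
wrist call guard_hinge []
scene call cap [([0.5379, 0.0534, 0.001], 0.98)]
scene call guard_handle [([0.5183, -0.0935, 0.2112], 0.83)]
scene call guard_hinge [([0.6969, -0.043, 0.2231], 0.9)]
```

Run:
```python
from h import *
plan([(.5385,.0525,.13,YM-90,0,40),(.5385,.0525,.052,YM-90,0,20),(.5385,.0525,.052,YM-90,.9,-8)])
```

```text
{"slide": [[0.0, 0.0, 0.005], [0.0, 0.0, 0.011], [0.0, 0.0, 0.016], [0.0, 0.0, 0.022], [0.0, 0.0, 0.027]], "spin": [6.9, 13.8, 20.8, 27.7, 34.6], "grip": [0, 0, 0, 0, 0]}
{"slide": [[0.0, 0.0, 0.005], [0.0, 0.0, 0.011], [0.0, 0.0, 0.016], [0.0, 0.0, 0.021], [0.0, 0.0, 0.027]], "spin": [6.9, 13.9, 20.8, 27.7, 34.6], "grip": [0, 0, 0, 0, 0]}
{"slide": [[0.0, 0.0, 0.005], [0.0, 0.0, 0.011], [0.0, 0.0, 0.016], [0.0, 0.0, 0.036], [0.0, 0.0, 0.055]], "spin": [7.0, 13.9, 20.8, 20.8, 20.8], "grip": [0, 0, 0, 0, 0]}
{"slide": [[-0.001, 0.0, 0.02], [-0.001, 0.0, 0.039], [-0.001, 0.0, 0.039], [-0.001, 0.0, 0.039], [-0.001, 0.0, 0.039]], "spin": [0.0, 0.0, 0.0, 0.0, 0.0], "grip": [0, 0, 0.9, 0.9, 0.9]}
{"slide": [[0.0, 0.0, 0.0], [0.0, 0.0, 0.0], [0.0, 0.0, 0.0], [0.0, 0.0, 0.0], [0.0, 0.0, 0.0]], "spin": [0.0, 0.0, 0.0, 0.0, 0.0], "grip": [0.9, 0.9, 0.9, 0.9, 0.9]}
end [  0.5386   0.0531   0.052  141.7   ]
```

Emit:
{"api": "servo_tool", "payload": {"slide": [[0.0, 0.0, 0.005], [0.0, 0.0, 0.011], [0.0, 0.0, 0.016], [0.0, 0.0, 0.022], [0.0, 0.0, 0.027]], "spin": [6.9, 13.8, 20.8, 27.7, 34.6], "grip": [0, 0, 0, 0, 0]}}

```text
time_s: 3.17
tcp_pos: [0.5379, 0.0523, 0.1722]
ee_rot: [[0.288, -0.958, -0.0], [-0.958, -0.288, -0.0], [-0.0, 0.0, -1.0]]
wrist_force: [0.1, 0.6, 0.2]
gripper_width: 0.999
gripper_force: 0.0
```

Emit:
{"api": "servo_tool", "payload": {"slide": [[0.0, 0.0, 0.005], [0.0, 0.0, 0.011], [0.0, 0.0, 0.016], [0.0, 0.0, 0.021], [0.0, 0.0, 0.027]], "spin": [6.9, 13.9, 20.8, 27.7, 34.6], "grip": [0, 0, 0, 0, 0]}}

```text
time_s: 3.58
tcp_pos: [0.5381, 0.0523, 0.1455]
ee_rot: [[-0.306, -0.952, 0.0], [-0.952, 0.306, 0.0], [-0.0, -0.0, -1.0]]
wrist_force: [0.3, 0.9, 0.8]
gripper_width: 0.999
gripper_force: 0.0
```

Emit:
{"api": "servo_tool", "payload": {"slide": [[0.0, 0.0, 0.005], [0.0, 0.0, 0.011], [0.0, 0.0, 0.016], [0.0, 0.0, 0.036], [0.0, 0.0, 0.055]], "spin": [7.0, 13.9, 20.8, 20.8, 20.8], "grip": [0, 0, 0, 0, 0]}}

```text
time_s: 4.0
tcp_pos: [0.5387, 0.0526, 0.0908]
ee_rot: [[-0.62, -0.785, 0.003], [-0.785, 0.62, 0.001], [-0.002, -0.001, -1.0]]
wrist_force: [0.5, -0.4, -0.5]
gripper_width: 0.998
gripper_force: 0.0
```

Emit:
{"api": "servo_tool", "payload": {"slide": [[-0.001, 0.0, 0.02], [-0.001, 0.0, 0.039], [-0.001, 0.0, 0.039], [-0.001, 0.0, 0.039], [-0.001, 0.0, 0.039]], "spin": [0.0, 0.0, 0.0, 0.0, 0.0], "grip": [0, 0, 0.9, 0.9, 0.9]}}

```text
time_s: 4.42
tcp_pos: [0.5394, 0.0533, 0.0525]
ee_rot: [[-0.619, -0.785, 0.002], [-0.785, 0.619, 0.0], [-0.001, -0.001, -1.0]]
wrist_force: [0.3, -0.2, -0.3]
gripper_width: 0.852
gripper_force: 0.0
```

Emit:
{"api": "servo_tool", "payload": {"slide": [[0.0, 0.0, 0.0], [0.0, 0.0, 0.0], [0.0, 0.0, 0.0], [0.0, 0.0, 0.0], [0.0, 0.0, 0.0]], "spin": [0.0, 0.0, 0.0, 0.0, 0.0], "grip": [0.9, 0.9, 0.9, 0.9, 0.9]}}

```text
time_s: 4.83
tcp_pos: [0.5387, 0.0531, 0.052]
ee_rot: [[-0.62, -0.785, 0.001], [-0.785, 0.62, 0.0], [-0.001, -0.0, -1.0]]
wrist_force: [-0.9, -0.7, 0.3]
gripper_width: 0.474
gripper_force: 0.0
```

Run:
```python
from h import *
s=sense();print(s["tcp_pos"],s["time_s"],s["gripper_width"]*87,s["gripper_force"])
plan([(.5386,.0531,.125,141.7,.9,20),(.47,-.01,.125,141.7,.9,30),(.40,-.055,.125,141.7,.9,30),(.40,-.055,.0525,141.7,.9,15),(.40,-.055,.0525,141.7,.9,-2)])
```

```text
[0.5387 0.0531 0.052 ] 4.8333 41.2561588098424 0.0
{"slide": [[0.0, 0.0, -0.018], [0.0, 0.0, -0.036], [0.0, 0.0, -0.055], [0.0, 0.0, -0.073], [0.023, 0.004, -0.073]], "spin": [0.0, 0.0, 0.0, 0.0, 0.0], "grip": [0.9, 0.9, 0.9, 0.9, 0.9]}
{"slide": [[0.023, 0.003, 0.0], [0.046, 0.007, 0.0], [0.069, 0.011, 0.0], [0.095, 0.02, 0.0], [0.121, 0.029, 0.0]], "spin": [0.0, 0.0, 0.0, 0.0, 0.0], "grip": [0.9, 0.9, 0.9, 0.9, 0.9]}
{"slide": [[0.027, 0.009, 0.0], [0.027, 0.009, 0.015], [0.027, 0.009, 0.029], [0.027, 0.009, 0.044], [0.027, 0.009, 0.058]], "spin": [0.0, 0.0, 0.0, 0.0, 0.0], "grip": [0.9, 0.9, 0.9, 0.9, 0.9]}
{"slide": [[0.0, 0.0, 0.015], [0.0, 0.0, 0.015], [0.0, 0.0, 0.015], [0.0, 0.0, 0.015], [0.0, 0.0, 0.015]], "spin": [0.0, 0.0, 0.0, 0.0, 0.0], "grip": [0.9, 0.9, 0.9, 0.9, 0.9]}
end [  0.3997  -0.0551   0.052  141.7   ]
```

Emit:
{"api": "servo_tool", "payload": {"slide": [[0.0, 0.0, 0.0], [0.0, 0.0, 0.0], [0.0, 0.0, 0.0], [0.0, 0.0, 0.0], [0.0, 0.0, 0.0]], "spin": [0.0, 0.0, 0.0, 0.0, 0.0], "grip": [0.9, 0.9, 0.9, 0.9, 0.9]}}

```text
time_s: 5.25
tcp_pos: [0.5388, 0.0531, 0.0518]
ee_rot: [[-0.62, -0.785, 0.001], [-0.785, 0.62, 0.0], [-0.0, -0.0, -1.0]]
wrist_force: [1.0, -0.3, 2.4]
gripper_width: 0.361
gripper_force: 30.0
```

Run:
```python
from h import *
s=sense();print(s["tcp_pos"],s["time_s"],s["gripper_width"]*87,s["gripper_force"])
plan([(.5386,.0531,.14,141.7,.9,20),(.46,.03,.14,110,.9,30),(.40,-.055,.14,90,.9,30),(.40,-.055,.0525,90,.9,15),(.40,-.055,.0525,90,.9,-2)],[.5386,.0531,.052,141.7])
```

```text
[0.5388 0.0531 0.0518] 5.25 31.432470518638198 30.00019911909476
{"slide": [[0.0, 0.0, -0.018], [0.0, 0.0, -0.035], [0.0, 0.0, -0.053], [0.0, 0.0, -0.07], [0.0, 0.0, -0.088]], "spin": [0.0, 0.0, 0.0, 0.0, 0.0], "grip": [0.9, 0.9, 0.9, 0.9, 0.9]}
{"slide": [[0.013, 0.009, 0.0], [0.027, 0.019, 0.0], [0.04, 0.028, 0.0], [0.053, 0.038, 0.0], [0.067, 0.047, 0.0]], "spin": [6.3, 12.7, 19.0, 25.4, 31.7], "grip": [0.9, 0.9, 0.9, 0.9, 0.9]}
{"slide": [[0.021, -0.014, 0.0], [0.043, -0.029, 0.0], [0.064, -0.044, 0.0], [0.086, -0.059, 0.0], [0.086, -0.059, 0.015]], "spin": [5.0, 10.0, 15.0, 20.0, 20.0], "grip": [0.9, 0.9, 0.9, 0.9, 0.9]}
{"slide": [[0.0, 0.0, 0.014], [0.0, 0.0, 0.029], [0.0, 0.0, 0.043], [0.0, 0.0, 0.058], [0.0, 0.0, 0.072]], "spin": [0.0, 0.0, 0.0, 0.0, 0.0], "grip": [0.9, 0.9, 0.9, 0.9, 0.9]}
{"slide": [[0.0, 0.0, 0.0], [0.0, 0.0, 0.0], [0.0, 0.0, 0.0], [0.0, 0.0, 0.0], [0.0, 0.0, 0.0]], "spin": [0.0, 0.0, 0.0, 0.0, 0.0], "grip": [0.9, 0.9, 0.9, 0.9, 0.9]}
end [ 0.3996 -0.0552  0.053  90.    ]
```

Emit:
{"api": "servo_tool", "payload": {"slide": [[0.0, 0.0, -0.018], [0.0, 0.0, -0.035], [0.0, 0.0, -0.053], [0.0, 0.0, -0.07], [0.0, 0.0, -0.088]], "spin": [0.0, 0.0, 0.0, 0.0, 0.0], "grip": [0.9, 0.9, 0.9, 0.9, 0.9]}}

```text
time_s: 5.67
tcp_pos: [0.537, 0.0529, 0.1387]
ee_rot: [[-0.62, -0.784, -0.004], [-0.784, 0.62, -0.0], [0.003, 0.003, -1.0]]
wrist_force: [0.8, -0.0, -4.9]
gripper_width: 0.36
gripper_force: 30.0
```

Emit:
{"api": "servo_tool", "payload": {"slide": [[0.013, 0.009, 0.0], [0.027, 0.019, 0.0], [0.04, 0.028, 0.0], [0.053, 0.038, 0.0], [0.067, 0.047, 0.0]], "spin": [6.3, 12.7, 19.0, 25.4, 31.7], "grip": [0.9, 0.9, 0.9, 0.9, 0.9]}}

```text
time_s: 6.08
tcp_pos: [0.4581, 0.0292, 0.1383]
ee_rot: [[-0.942, -0.336, -0.003], [-0.336, 0.942, -0.0], [0.003, 0.001, -1.0]]
wrist_force: [0.1, -0.7, -4.2]
gripper_width: 0.356
gripper_force: 30.0
```

Emit:
{"api": "servo_tool", "payload": {"slide": [[0.021, -0.014, 0.0], [0.043, -0.029, 0.0], [0.064, -0.044, 0.0], [0.086, -0.059, 0.0], [0.086, -0.059, 0.015]], "spin": [5.0, 10.0, 15.0, 20.0, 20.0], "grip": [0.9, 0.9, 0.9, 0.9, 0.9]}}

```text
time_s: 6.5
tcp_pos: [0.3959, -0.0575, 0.1249]
ee_rot: [[-1.0, 0.006, -0.002], [0.006, 1.0, 0.0], [0.002, 0.0, -1.0]]
wrist_force: [0.1, 0.2, -4.2]
gripper_width: 0.36
gripper_force: 30.0
```

Emit:
{"api": "servo_tool", "payload": {"slide": [[0.0, 0.0, 0.014], [0.0, 0.0, 0.029], [0.0, 0.0, 0.043], [0.0, 0.0, 0.058], [0.0, 0.0, 0.072]], "spin": [0.0, 0.0, 0.0, 0.0, 0.0], "grip": [0.9, 0.9, 0.9, 0.9, 0.9]}}

```text
time_s: 6.92
tcp_pos: [0.3984, -0.0554, 0.0513]
ee_rot: [[-1.0, 0.001, -0.002], [0.001, 1.0, -0.0], [0.002, -0.0, -1.0]]
wrist_force: [-5.3, 2.3, 23.1]
gripper_width: 0.357
gripper_force: 30.0
```

Emit:
{"api": "servo_tool", "payload": {"slide": [[0.0, 0.0, 0.0], [0.0, 0.0, 0.0], [0.0, 0.0, 0.001], [0.0, 0.0, 0.001], [0.0, 0.0, 0.001]], "spin": [0.0, 0.0, 0.0, 0.0, 0.0], "grip": [0.9, 0.9, 0.9, 0.9, 0.9]}}

```text
time_s: 7.33
tcp_pos: [0.3995, -0.0552, 0.0517]
ee_rot: [[-1.0, 0.0, 0.0], [0.0, 1.0, 0.0], [-0.0, 0.0, -1.0]]
wrist_force: [-0.8, -0.3, -3.3]
gripper_width: 0.358
gripper_force: 30.0
```

Run:
```python
from h import *
c=[.3996,-.0552,.052,90]
th=ang([.519,-.0895]);print("theta",th)
b=guard(-.081,-.150,th);a=YM-math.degrees(th)
print(b,a)
plan([(*c[:3],90,.3,-6),(*c[:3],90,.3,-1),(*c[:2],.13,90,.3,30),(.43,-.06,.28,130,1,35),(*b,.28,a,1,35),(*b,.28,a,1,-2)],c)
```

```text
theta 0.031100729503696467
[ 0.5432 -0.106 ] 229.91805945966018
{"slide": [[0.0, 0.0, 0.0], [0.0, 0.0, 0.0], [0.0, 0.0, 0.0], [0.0, 0.0, 0.0], [0.0, 0.0, 0.0]], "spin": [0.0, 0.0, 0.0, 0.0, 0.0], "grip": [0.3, 0.3, 0.3, 0.3, 0.3]}
{"slide": [[0.0, 0.0, 0.0], [0.0, 0.0, 0.0], [0.0, 0.0, -0.026], [0.0, 0.0, -0.052], [0.0, 0.0, -0.078]], "spin": [0.0, 0.0, 0.0, 0.0, 0.0], "grip": [0.3, 0.3, 0.3, 0.3, 0.3]}
{"slide": [[-0.005, -0.001, -0.025], [-0.01, -0.002, -0.05], [-0.015, -0.002, -0.075], [-0.02, -0.003, -0.1], [-0.025, -0.004, -0.125]], "spin": [-6.7, -13.3, -20.0, -26.7, -33.3], "grip": [1, 1, 1, 1, 1]}
{"slide": [[-0.004, -0.004, -0.025], [-0.009, -0.01, -0.025], [-0.013, -0.017, -0.025], [-0.018, -0.024, -0.025], [-0.023, -0.03, -0.025]], "spin": [-6.7, -13.4, -20.0, -26.7, -33.3], "grip": [1, 1, 1, 1, 1]}
{"slide": [[0.0, -0.008, 0.0], [0.0, -0.016, 0.0], [0.0, -0.025, 0.0], [0.0, -0.033, 0.0], [0.0, -0.041, 0.0]], "spin": [-6.7, -13.4, -20.0, -26.7, -33.4], "grip": [1, 1, 1, 1, 1]}
{"slide": [[0.004, -0.007, 0.0], [0.008, -0.014, 0.0], [0.013, -0.021, 0.0], [0.017, -0.028, 0.0], [0.021, -0.035, 0.0]], "spin": [-6.6, -13.3, -19.9, -26.6, -33.3], "grip": [1, 1, 1, 1, 1]}
{"slide": [[0.007, -0.003, 0.0], [0.007, -0.003, 0.0], [0.007, -0.003, 0.0], [0.007, -0.003, 0.0], [0.007, -0.003, 0.0]], "spin": [-6.6, -6.6, -6.6, -6.6, -6.6], "grip": [1, 1, 1, 1, 1]}
end [  0.543   -0.1056   0.28   229.9   ]
```

Emit:
{"api": "servo_tool", "payload": {"slide": [[0.0, 0.0, 0.0], [0.0, 0.0, 0.0], [0.0, 0.0, 0.0], [0.0, 0.0, 0.0], [0.0, 0.0, 0.0]], "spin": [0.0, 0.0, 0.0, 0.0, 0.0], "grip": [0.3, 0.3, 0.3, 0.3, 0.3]}}

```text
time_s: 7.75
tcp_pos: [0.3999, -0.0552, 0.0518]
ee_rot: [[-1.0, -0.0, 0.001], [-0.0, 1.0, 0.0], [-0.001, 0.0, -1.0]]
wrist_force: [0.4, -0.2, -0.1]
gripper_width: 0.643
gripper_force: 0.0
```

Emit:
{"api": "servo_tool", "payload": {"slide": [[0.0, 0.0, 0.0], [0.0, 0.0, 0.0], [0.0, 0.0, -0.026], [0.0, 0.0, -0.052], [0.0, 0.0, -0.078]], "spin": [0.0, 0.0, 0.0, 0.0, 0.0], "grip": [0.3, 0.3, 0.3, 0.3, 0.3]}}

```text
time_s: 8.17
tcp_pos: [0.399, -0.0554, 0.1302]
ee_rot: [[-1.0, -0.0, -0.002], [-0.0, 1.0, -0.001], [0.002, -0.001, -1.0]]
wrist_force: [1.7, 0.5, 0.1]
gripper_width: 0.7
gripper_force: 0.0
```

Emit:
{"api": "servo_tool", "payload": {"slide": [[-0.005, -0.001, -0.025], [-0.01, -0.002, -0.05], [-0.015, -0.002, -0.075], [-0.02, -0.003, -0.1], [-0.025, -0.004, -0.125]], "spin": [-6.7, -13.3, -20.0, -26.7, -33.3], "grip": [1, 1, 1, 1, 1]}}

```text
time_s: 8.58
tcp_pos: [0.4243, -0.0593, 0.2559]
ee_rot: [[-0.833, -0.554, 0.0], [-0.554, 0.833, 0.0], [-0.0, 0.0, -1.0]]
wrist_force: [0.8, -0.3, -0.4]
gripper_width: 0.405
gripper_force: 0.0
```

Emit:
{"api": "servo_tool", "payload": {"slide": [[-0.004, -0.004, -0.025], [-0.009, -0.01, -0.025], [-0.013, -0.017, -0.025], [-0.018, -0.024, -0.025], [-0.023, -0.03, -0.025]], "spin": [-6.7, -13.4, -20.0, -26.7, -33.3], "grip": [1, 1, 1, 1, 1]}}

```text
time_s: 9.0
tcp_pos: [0.4603, -0.0719, 0.2795]
ee_rot: [[-0.392, -0.92, -0.0], [-0.92, 0.392, 0.0], [-0.0, 0.0, -1.0]]
wrist_force: [-0.6, -0.2, -0.3]
gripper_width: 0.046
gripper_force: 0.0
```

Emit:
{"api": "servo_tool", "payload": {"slide": [[0.0, -0.008, 0.0], [0.0, -0.016, 0.0], [0.0, -0.025, 0.0], [0.0, -0.033, 0.0], [0.0, -0.041, 0.0]], "spin": [-6.7, -13.4, -20.0, -26.7, -33.4], "grip": [1, 1, 1, 1, 1]}}

```text
time_s: 9.42
tcp_pos: [0.498, -0.0881, 0.2792]
ee_rot: [[0.179, -0.984, -0.001], [-0.984, -0.179, 0.0], [-0.0, 0.001, -1.0]]
wrist_force: [0.1, -0.6, -0.4]
gripper_width: 0.006
gripper_force: 0.0
```

Emit:
{"api": "servo_tool", "payload": {"slide": [[0.004, -0.007, 0.0], [0.008, -0.014, 0.0], [0.013, -0.021, 0.0], [0.017, -0.028, 0.0], [0.021, -0.035, 0.0]], "spin": [-6.6, -13.3, -19.9, -26.6, -33.3], "grip": [1, 1, 1, 1, 1]}}

```text
time_s: 9.83
tcp_pos: [0.5361, -0.1027, 0.2792]
ee_rot: [[0.69, -0.724, -0.001], [-0.724, -0.69, 0.0], [-0.001, 0.001, -1.0]]
wrist_force: [-0.2, -0.6, 0.4]
gripper_width: 0.008
gripper_force: 0.0
```

Emit:
{"api": "servo_tool", "payload": {"slide": [[0.007, -0.003, 0.0], [0.007, -0.003, 0.0], [0.007, -0.003, 0.0], [0.007, -0.003, 0.0], [0.007, -0.003, 0.0]], "spin": [-6.6, -6.6, -6.6, -6.6, -6.6], "grip": [1, 1, 1, 1, 1]}}

```text
time_s: 10.25
tcp_pos: [0.5425, -0.1055, 0.2796]
ee_rot: [[0.764, -0.645, -0.0], [-0.645, -0.764, 0.0], [-0.0, 0.0, -1.0]]
wrist_force: [-0.1, -0.8, 0.3]
gripper_width: 0.006
gripper_force: 0.0
```

Run:
```python
from h import *
s=sense();print(s["tcp_pos"],s["ee_rot"][:,1],s["time_s"],s["gripper_width"]*87,s["joints"])
a=capture("scene");np.savez("s1.npz",**a);b=capture("side")
for c in("scene","side"): look(c,["guard_handle","cap","tin","bottle","guard_hinge"])
w=capture("wrist");look("wrist",["guard_handle","cap"])
cv2.imwrite("pics/ws.png",np.hstack([a["pixels"][100:350,100:460],w["pixels"][::2,::2][:210]if 0 else cv2.resize(w["pixels"],(333,250))]))
```

```text
[ 0.5425 -0.1055  0.2796] [-0.6453 -0.7639  0.0001] 10.25 0.4814654150852896 [  5.8007  13.7449  -6.8341  -0.0076 -69.4325  44.0119]
scene call guard_handle [([0.5174, -0.0903, 0.2118], 0.63)]
scene call cap [([0.3989, -0.0525, 0.0002], 0.86)]
scene call tin [([0.4208, 0.1133, -0.0002], 0.94), ([0.6968, -0.0457, 0.2233], 0.37)]
scene call bottle [([0.5941, 0.287, -0.0022], 0.93)]
scene call guard_hinge [([0.6996, -0.0431, 0.2226], 0.71)]
side call guard_handle [([0.5179, -0.0858, 0.2097], 0.72)]
side call cap [([0.3977, -0.0588, 0.0], 0.9), ([0.5182, -0.0819, 0.2101], 0.57)]
side call tin [([0.4221, 0.1157, -0.0009], 0.7)]
side call bottle [([0.5981, 0.2849, -0.0015], 0.75)]
side call guard_hinge [([0.6996, -0.0405, 0.2237], 0.64)]
wrist call guard_handle [([0.6395, -0.133, 0.0036], 0.64)]
wrist call cap [([0.3967, -0.0547, -0.0016], 0.92)]
```

View pics/ws.png

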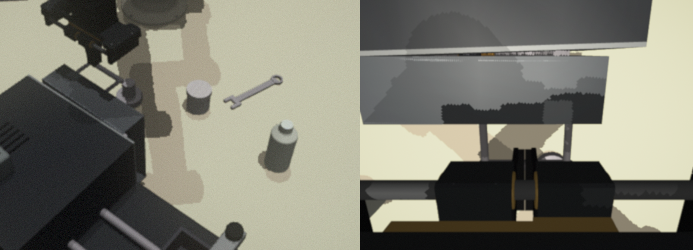

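The left crop shows the cap set aside beside the handle line, clear of the tin (198,95), with the spanner and bottle untouched. The right crop (wrist view) shows the closed fingers (525,180) midway between the handle posts (483 and 568), ready to hook behind the bar.

Run:
```python
from h import *
c=json.load(open("st.json"))
w=[(*c[:2],.217,c[3],1,20),(*c[:2],.217,c[3],1,-1)]
for th in (.03,.09,.15,.21): w.append((*guard(-.094,-.150,th),.217,YM-math.degrees(th),1,8))
plan(w)
```

```text
{"slide": [[0.0, 0.0, 0.016], [0.0, 0.0, 0.032], [0.0, 0.0, 0.047], [0.0, 0.0, 0.063], [0.0, 0.0, 0.063]], "spin": [0.0, 0.0, 0.0, 0.0, 0.0], "grip": [1, 1, 1, 1, 1]}
{"slide": [[-0.006, 0.0, 0.0], [-0.012, 0.0, 0.0], [-0.017, -0.003, 0.0], [-0.021, -0.006, 0.0], [-0.025, -0.009, 0.0]], "spin": [0.0, -0.1, 1.6, 3.4, 5.1], "grip": [1, 1, 1, 1, 1]}
{"slide": [[-0.005, -0.003, 0.0], [-0.009, -0.006, 0.0], [-0.014, -0.009, 0.0], [-0.014, -0.009, 0.0], [-0.014, -0.009, 0.0]], "spin": [1.7, 3.4, 5.1, 5.1, 5.1], "grip": [1, 1, 1, 1, 1]}
end [  0.5262  -0.0663   0.217  219.7   ]
```

Emit:
{"api": "servo_tool", "payload": {"slide": [[0.0, 0.0, 0.016], [0.0, 0.0, 0.032], [0.0, 0.0, 0.047], [0.0, 0.0, 0.063], [0.0, 0.0, 0.063]], "spin": [0.0, 0.0, 0.0, 0.0, 0.0], "grip": [1, 1, 1, 1, 1]}}

```text
time_s: 11.42
tcp_pos: [0.5409, -0.1054, 0.2132]
ee_rot: [[0.764, -0.645, -0.007], [-0.645, -0.764, 0.001], [-0.006, 0.004, -1.0]]
wrist_force: [-0.5, -0.6, -1.1]
gripper_width: 0.004
gripper_force: 0.0
```

Emit:
{"api": "servo_tool", "payload": {"slide": [[-0.006, 0.0, 0.0], [-0.012, 0.0, 0.0], [-0.017, -0.003, 0.0], [-0.021, -0.006, 0.0], [-0.025, -0.009, 0.0]], "spin": [0.0, -0.1, 1.6, 3.4, 5.1], "grip": [1, 1, 1, 1, 1]}}

```text
time_s: 11.83
tcp_pos: [0.5299, -0.0822, 0.2182]
ee_rot: [[0.704, -0.71, 0.003], [-0.71, -0.704, -0.0], [0.002, -0.002, -1.0]]
wrist_force: [0.8, -0.7, -1.3]
gripper_width: 0.009
gripper_force: 0.4
```

Emit:
{"api": "servo_tool", "payload": {"slide": [[-0.005, -0.003, 0.0], [-0.009, -0.006, 0.0], [-0.014, -0.009, 0.0], [-0.014, -0.009, 0.0], [-0.014, -0.009, 0.0]], "spin": [1.7, 3.4, 5.1, 5.1, 5.1], "grip": [1, 1, 1, 1, 1]}}

```text
time_s: 12.25
tcp_pos: [0.5263, -0.0659, 0.2178]
ee_rot: [[0.64, -0.768, 0.002], [-0.768, -0.64, 0.0], [0.001, -0.002, -1.0]]
wrist_force: [-0.5, 0.4, -0.4]
gripper_width: 0.009
gripper_force: 0.0
```

Run:
```python
from h import *
s=sense();print(s["tcp_pos"],s["time_s"])
a=capture("scene");b=capture("side")
for c in("scene","side"): look(c,["guard_handle","catch_pad"])
w=[]
for th in (.24,.262): w.append((*guard(-.094,-.150,th),.217,YM-math.degrees(th),1,3))
plan(w)
```

```text
[ 0.5263 -0.0659  0.2178] 12.25
scene call guard_handle [([0.5132, -0.0538, 0.2127], 0.94), ([0.4208, 0.1129, -0.0003], 0.57)]
scene call catch_pad [([0.565, -0.1741, 0.1968], 0.43)]
side call guard_handle [([0.5134, -0.0453, 0.2142], 0.79)]
side call catch_pad [([0.397, -0.0564, -0.0002], 0.58), ([0.5135, -0.0473, 0.2107], 0.33)]
{"slide": [[-0.002, -0.001, 0.0], [-0.004, -0.003, 0.0], [-0.006, -0.004, 0.0], [-0.007, -0.005, 0.0], [-0.007, -0.005, 0.0]], "spin": [0.9, 1.8, 2.4, 3.0, 3.0], "grip": [1, 1, 1, 1, 1]}
end [  0.5256  -0.0577   0.217  216.7   ]
```

Emit:
{"api": "servo_tool", "payload": {"slide": [[-0.002, -0.001, 0.0], [-0.004, -0.003, 0.0], [-0.006, -0.004, 0.0], [-0.007, -0.005, 0.0], [-0.007, -0.005, 0.0]], "spin": [0.9, 1.8, 2.4, 3.0, 3.0], "grip": [1, 1, 1, 1, 1]}}

```text
time_s: 12.97
tcp_pos: [0.5255, -0.06, 0.2166]
ee_rot: [[0.597, -0.802, -0.001], [-0.802, -0.597, -0.005], [0.003, 0.004, -1.0]]
wrist_force: [1.1, -10.5, -0.9]
gripper_width: 0.005
gripper_force: 4.7
```

Run:
```python
from h import *
s=sense();print(s["tcp_pos"],s["time_s"],ang([.5133,-.0495]),guard(.022,-.185,.21),guard(.022,-.185,.27))
a=capture("scene");b=capture("side")
for c in("scene","side"): look(c,["guard_handle","catch_pad"])
plan([(*guard(-.094,-.150,th),.217,YM-math.degrees(th),1,2) for th in (.282,)])
```

```text
[ 0.5255 -0.06    0.2166] 12.9667 0.24580873087542088 [ 0.5734 -0.1784] [ 0.5655 -0.1705]
scene call guard_handle []
scene call catch_pad [([0.5647, -0.1721, 0.1918], 0.47)]
side call guard_handle [([0.5162, -0.0439, 0.2117], 0.79)]
side call catch_pad []
{"slide": [[-0.002, -0.001, 0.0], [-0.003, -0.002, 0.0], [-0.003, -0.002, 0.0], [-0.003, -0.002, 0.0], [-0.003, -0.002, 0.0]], "spin": [0.6, 1.2, 1.2, 1.2, 1.2], "grip": [1, 1, 1, 1, 1]}
end [  0.5254  -0.0541   0.217  215.5   ]
```

Run:
```python
from h import *
c=[.5256,-.0577,.217,216.7];th=.27;a=216.2
b=guard(-.084,-.150,th);p=guard(.02,-.185,th);print(p)
plan([(*b,.217,a,1,6),(*b,.27,a,1,30),(*p,.27,a,1,35),(*p,.256,a,1,10),(*p,.256,a,1,-3)],c)
```

```text
[ 0.5644 -0.1688]
{"slide": [[0.004, 0.0, 0.0], [0.009, -0.001, 0.0], [0.009, -0.001, -0.026], [0.009, -0.001, -0.053], [0.034, 0.008, -0.053]], "spin": [0.2, 0.5, 0.5, 0.5, 0.5], "grip": [1, 1, 1, 1, 1]}
{"slide": [[0.027, 0.009, 0.0], [0.053, 0.018, 0.0], [0.079, 0.027, 0.0], [0.079, 0.027, 0.007], [0.079, 0.027, 0.014]], "spin": [0.0, 0.0, 0.0, 0.0, 0.0], "grip": [1, 1, 1, 1, 1]}
{"slide": [[0.0, 0.0, 0.0], [0.0, 0.0, 0.0], [0.0, 0.0, 0.0], [0.0, 0.0, 0.0], [0.0, 0.0, 0.0]], "spin": [0.0, 0.0, 0.0, 0.0, 0.0], "grip": [1, 1, 1, 1, 1]}
end [  0.5644  -0.1694   0.256  216.2   ]
```

Emit:
{"api": "servo_tool", "payload": {"slide": [[0.004, 0.0, 0.0], [0.009, -0.001, 0.0], [0.009, -0.001, -0.026], [0.009, -0.001, -0.053], [0.034, 0.008, -0.053]], "spin": [0.2, 0.5, 0.5, 0.5, 0.5], "grip": [1, 1, 1, 1, 1]}}

```text
time_s: 13.68
tcp_pos: [0.5422, -0.0879, 0.2756]
ee_rot: [[0.594, -0.804, 0.011], [-0.804, -0.594, 0.0], [0.006, -0.009, -1.0]]
wrist_force: [1.8, -0.6, 1.2]
gripper_width: 0.002
gripper_force: 0.0
```

Emit:
{"api": "servo_tool", "payload": {"slide": [[0.027, 0.009, 0.0], [0.053, 0.018, 0.0], [0.079, 0.027, 0.0], [0.079, 0.027, 0.007], [0.079, 0.027, 0.014]], "spin": [0.0, 0.0, 0.0, 0.0, 0.0], "grip": [1, 1, 1, 1, 1]}}

```text
time_s: 14.1
tcp_pos: [0.5648, -0.1703, 0.2549]
ee_rot: [[0.589, -0.808, 0.0], [-0.808, -0.589, 0.001], [-0.0, -0.001, -1.0]]
wrist_force: [-0.5, 0.1, -1.0]
gripper_width: 0.008
gripper_force: 0.0
```

Emit:
{"api": "servo_tool", "payload": {"slide": [[0.0, 0.0, 0.0], [0.0, 0.0, 0.0], [0.0, 0.0, 0.0], [0.0, 0.0, 0.0], [0.0, 0.0, 0.0]], "spin": [0.0, 0.0, 0.0, 0.0, 0.0], "grip": [1, 1, 1, 1, 1]}}

```text
time_s: 14.52
tcp_pos: [0.5645, -0.1689, 0.2562]
ee_rot: [[0.591, -0.806, 0.001], [-0.806, -0.591, -0.0], [0.001, -0.001, -1.0]]
wrist_force: [-0.3, -0.1, 0.4]
gripper_width: 0.005
gripper_force: 0.0
```

Run:
```python
from h import *
s=sense();print(s["tcp_pos"],s["time_s"])
w=capture("wrist");cv2.imwrite("pics/w3.png",w["pixels"]);look("wrist",["catch_pad"])
a=capture("scene");b=capture("side")
for c in("scene","side"): look(c,["guard_handle","catch_pad"])
# predicted pixels of pad corners, lip and housing front line
E=w["hand_eye"];R=s["ee_rot"]
def pr(xy,z):
    t=R.T@(np.r_[xy,z]-s["tcp_pos"]);c=E[:3,:3].T@(t-E[:3,3]);return np.round([w["fx"]*c[0]/c[2]+w["cx"],w["fy"]*c[1]/c[2]+w["cy"]]).astype(int)
th=.27
print("pad",[pr(guard(x,y,th),.196) for x in(.005,.039) for y in(-.172,-.198)],"lip",pr(guard(0,-.22,th),.225),pr(guard(0,-.1,th),.225),"front",pr(mach(0,-.14),.225),pr(mach(0,0),.225))
```

```text
[ 0.5645 -0.1689  0.2562] 14.5167
wrist call catch_pad [([0.566, -0.1715, 0.1966], 0.9)]
scene call guard_handle [([0.5129, -0.0516, 0.2111], 0.57)]
scene call catch_pad [([0.5623, -0.1728, 0.1933], 0.62)]
side call guard_handle [([0.5134, -0.0414, 0.2082], 0.94)]
side call catch_pad []
pad [array([256, 264]), array([300, 264]), array([255, 210]), array([301, 210])] lip [346 298] [115 298] front [399 172] [119 246]
```

View pics/w3.png

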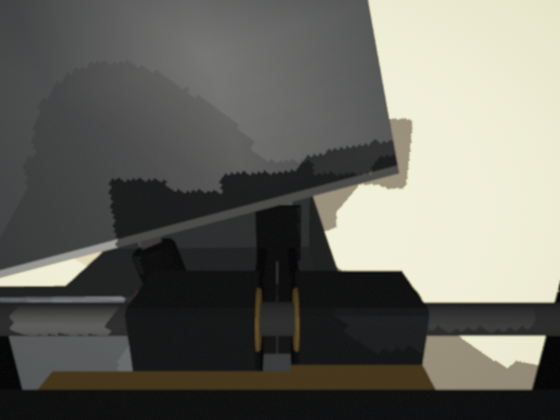

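The wrist view confirms the model. The housing edge runs (119,246)–(399,172), the lip is at row ~298, and the pad is at columns 256–300, straight under the closed fingers.

Run:
```python
from h import *
p=guard(.018,-.185,.27)
plan([(*p,.226,216.2,1,10),(*p,.21,216.2,1,4),(*p,.21,216.2,1,-3)])
plan([(*guard(.0095,-.185,t),.21,YM-math.degrees(t),1,5) for t in (.27,.32,.37,.42,.47)])
```

```text
{"slide": [[-0.001, 0.0, 0.008], [-0.001, 0.0, 0.015], [-0.002, 0.0, 0.022], [-0.002, 0.0, 0.03], [-0.002, 0.0, 0.034]], "spin": [0.0, 0.0, 0.0, 0.0, 0.0], "grip": [1, 1, 1, 1, 1]}
{"slide": [[0.0, 0.0, 0.004], [0.0, 0.0, 0.008], [0.0, 0.0, 0.012], [0.0, 0.0, 0.012], [0.0, 0.0, 0.012]], "spin": [0.0, 0.0, 0.0, 0.0, 0.0], "grip": [1, 1, 1, 1, 1]}
{"slide": [[0.0, 0.0, 0.0], [0.0, 0.0, 0.0], [0.0, 0.0, 0.0], [0.0, 0.0, 0.0], [0.0, 0.0, 0.0]], "spin": [0.0, 0.0, 0.0, 0.0, 0.0], "grip": [1, 1, 1, 1, 1]}
end [  0.5632  -0.1678   0.21   216.2   ]
{"slide": [[-0.004, 0.0, 0.0], [-0.009, 0.0, 0.0], [-0.014, 0.0, 0.0], [-0.018, 0.0, 0.0], [-0.023, 0.0, 0.0]], "spin": [0.0, 0.0, 1.4, 2.8, 4.3], "grip": [1, 1, 1, 1, 1]}
{"slide": [[-0.005, 0.0, 0.0], [-0.009, 0.0, 0.0], [-0.014, 0.0, 0.0], [-0.018, 0.0, 0.0], [-0.023, 0.0, 0.0]], "spin": [1.4, 2.8, 4.3, 5.7, 7.1], "grip": [1, 1, 1, 1, 1]}
end [  0.5375  -0.1297   0.21   204.8   ]
```

Emit:
{"api": "servo_tool", "payload": {"slide": [[-0.001, 0.0, 0.008], [-0.001, 0.0, 0.015], [-0.002, 0.0, 0.022], [-0.002, 0.0, 0.03], [-0.002, 0.0, 0.034]], "spin": [0.0, 0.0, 0.0, 0.0, 0.0], "grip": [1, 1, 1, 1, 1]}}

```text
time_s: 15.33
tcp_pos: [0.5625, -0.1677, 0.2198]
ee_rot: [[0.591, -0.807, -0.002], [-0.807, -0.591, 0.0], [-0.002, 0.002, -1.0]]
wrist_force: [-0.4, 0.0, 1.7]
gripper_width: -0.001
gripper_force: 1.4
```

Emit:
{"api": "servo_tool", "payload": {"slide": [[0.0, 0.0, 0.004], [0.0, 0.0, 0.008], [0.0, 0.0, 0.012], [0.0, 0.0, 0.012], [0.0, 0.0, 0.012]], "spin": [0.0, 0.0, 0.0, 0.0, 0.0], "grip": [1, 1, 1, 1, 1]}}

```text
time_s: 15.75
tcp_pos: [0.564, -0.1692, 0.2124]
ee_rot: [[0.591, -0.806, 0.003], [-0.806, -0.591, -0.003], [0.004, -0.001, -1.0]]
wrist_force: [-2.8, -2.3, 9.4]
gripper_width: 0.002
gripper_force: 4.7
```

Emit:
{"api": "servo_tool", "payload": {"slide": [[0.0, 0.0, 0.0], [0.0, 0.0, 0.0], [0.0, 0.0, 0.0], [0.0, 0.0, 0.0], [0.0, 0.0, 0.0]], "spin": [0.0, 0.0, 0.0, 0.0, 0.0], "grip": [1, 1, 1, 1, 1]}}

```text
time_s: 16.17
tcp_pos: [0.564, -0.1692, 0.2125]
ee_rot: [[0.591, -0.806, 0.004], [-0.806, -0.591, -0.003], [0.005, -0.001, -1.0]]
wrist_force: [-2.2, -1.6, 10.4]
gripper_width: 0.008
gripper_force: 4.6
```

Emit:
{"api": "servo_tool", "payload": {"slide": [[-0.004, 0.0, 0.0], [-0.009, 0.0, 0.0], [-0.014, 0.0, 0.0], [-0.018, 0.0, 0.0], [-0.023, 0.0, 0.0]], "spin": [0.0, 0.0, 1.4, 2.8, 4.3], "grip": [1, 1, 1, 1, 1]}}

```text
time_s: 16.58
tcp_pos: [0.5498, -0.1508, 0.2122]
ee_rot: [[0.528, -0.849, 0.002], [-0.849, -0.528, -0.003], [0.004, -0.0, -1.0]]
wrist_force: [-2.7, -3.1, 9.5]
gripper_width: 0.002
gripper_force: 4.8
```

Emit:
{"api": "servo_tool", "payload": {"slide": [[-0.005, 0.0, 0.0], [-0.009, 0.0, 0.0], [-0.014, 0.0, 0.0], [-0.018, 0.0, 0.0], [-0.023, 0.0, 0.0]], "spin": [1.4, 2.8, 4.3, 5.7, 7.1], "grip": [1, 1, 1, 1, 1]}}

```text
time_s: 17.0
tcp_pos: [0.5376, -0.131, 0.212]
ee_rot: [[0.419, -0.908, 0.002], [-0.908, -0.419, -0.003], [0.003, -0.001, -1.0]]
wrist_force: [-3.1, -3.1, 9.6]
gripper_width: 0.005
gripper_force: 4.8
```

Run:
```python
from h import *
s=sense();print(s["tcp_pos"],s["time_s"],s["wrist_force"])
w=capture("wrist");look("wrist",["catch_pad"])
a=capture("scene");b=capture("side")
for c in("scene","side"): look(c,["guard_handle","catch_pad"])
for t in(.4,.47):print(t,guard(-.108,-.15,t),guard(.022,-.185,t))
plan([(*guard(.0095,-.185,t),.21,YM-math.degrees(t),1,12) for t in np.arange(.53,.72,.06)]+[(*guard(.0095,-.185,t),.222,YM-math.degrees(t),1,18) for t in np.arange(.79,1.60,.08)])
```

```text
[ 0.5376 -0.131   0.212 ] 17.0 [-3.1135 -3.1137  9.56  ]
wrist call catch_pad [([0.5401, -0.138, 0.1851], 0.81)]
scene call guard_handle [([0.5149, -0.0074, 0.213], 0.89)]
scene call catch_pad [([0.5363, -0.1372, 0.1837], 0.69)]
side call guard_handle [([0.5188, -0.0018, 0.2114], 0.63)]
side call catch_pad []
0.4 [ 0.5183 -0.0209] [ 0.5502 -0.1517]
0.47 [ 0.5203 -0.0082] [ 0.543  -0.1409]
{"slide": [[-0.011, 0.0, 0.0], [-0.022, -0.001, 0.0], [-0.033, -0.002, 0.0], [-0.044, -0.003, 0.0], [-0.052, -0.005, -0.006]], "spin": [3.5, 6.9, 10.3, 13.8, 16.1], "grip": [1, 1, 1, 1, 1]}
{"slide": [[-0.007, 0.0, -0.006], [-0.022, 0.0, -0.006], [-0.037, -0.002, -0.006], [-0.051, -0.005, -0.006], [-0.065, -0.009, -0.006]], "spin": [2.3, 6.8, 11.4, 16.0, 20.6], "grip": [1, 1, 1, 1, 1]}
{"slide": [[-0.015, 0.001, 0.0], [-0.03, 0.0, 0.0], [-0.044, -0.003, 0.0], [-0.059, -0.006, 0.0], [-0.073, -0.01, 0.0]], "spin": [4.6, 9.2, 13.7, 18.3, 22.9], "grip": [1, 1, 1, 1, 1]}
{"slide": [[-0.015, 0.0, 0.0], [-0.015, 0.0, 0.0], [-0.015, 0.0, 0.0], [-0.015, 0.0, 0.0], [-0.015, 0.0, 0.0]], "spin": [4.6, 4.6, 4.6, 4.6, 4.6], "grip": [1, 1, 1, 1, 1]}
end [  0.5526   0.0669   0.222  140.6   ]
```

Emit:
{"api": "servo_tool", "payload": {"slide": [[-0.011, 0.0, 0.0], [-0.022, -0.001, 0.0], [-0.033, -0.002, 0.0], [-0.044, -0.003, 0.0], [-0.052, -0.005, -0.006]], "spin": [3.5, 6.9, 10.3, 13.8, 16.1], "grip": [1, 1, 1, 1, 1]}}

```text
time_s: 17.82
tcp_pos: [0.5197, -0.0807, 0.2168]
ee_rot: [[0.149, -0.989, 0.001], [-0.989, -0.149, -0.001], [0.001, -0.0, -1.0]]
wrist_force: [-3.0, -1.7, 5.1]
gripper_width: 0.006
gripper_force: 2.4
```

Emit:
{"api": "servo_tool", "payload": {"slide": [[-0.007, 0.0, -0.006], [-0.022, 0.0, -0.006], [-0.037, -0.002, -0.006], [-0.051, -0.005, -0.006], [-0.065, -0.009, -0.006]], "spin": [2.3, 6.8, 11.4, 16.0, 20.6], "grip": [1, 1, 1, 1, 1]}}

```text
time_s: 18.23
tcp_pos: [0.519, -0.0146, 0.2218]
ee_rot: [[-0.21, -0.978, 0.001], [-0.978, 0.21, -0.0], [0.0, -0.001, -1.0]]
wrist_force: [0.2, -1.5, 0.5]
gripper_width: 0.003
gripper_force: 0.6
```

Emit:
{"api": "servo_tool", "payload": {"slide": [[-0.015, 0.001, 0.0], [-0.03, 0.0, 0.0], [-0.044, -0.003, 0.0], [-0.059, -0.006, 0.0], [-0.073, -0.01, 0.0]], "spin": [4.6, 9.2, 13.7, 18.3, 22.9], "grip": [1, 1, 1, 1, 1]}}

```text
time_s: 18.65
tcp_pos: [0.5441, 0.0549, 0.2215]
ee_rot: [[-0.574, -0.819, 0.0], [-0.819, 0.574, -0.0], [0.0, -0.0, -1.0]]
wrist_force: [-0.0, -1.6, 0.0]
gripper_width: 0.003
gripper_force: 0.7
```

Emit:
{"api": "servo_tool", "payload": {"slide": [[-0.015, 0.0, 0.0], [-0.015, 0.0, 0.0], [-0.015, 0.0, 0.0], [-0.015, 0.0, 0.0], [-0.015, 0.0, 0.0]], "spin": [4.6, 4.6, 4.6, 4.6, 4.6], "grip": [1, 1, 1, 1, 1]}}

```text
time_s: 19.07
tcp_pos: [0.5522, 0.0663, 0.2215]
ee_rot: [[-0.634, -0.773, -0.0], [-0.773, 0.634, 0.0], [0.0, 0.0, -1.0]]
wrist_force: [-0.2, 0.6, -0.1]
gripper_width: 0.009
gripper_force: 0.2
```

Run:
```python
from h import *
s=sense();print(s["tcp_pos"],s["time_s"],s["wrist_force"],s["joints"])
a=capture("scene");b=capture("side");w=capture("wrist")
for c in("scene","side","wrist"): look(c,["guard_handle","catch_pad","lever_knob"])
for t in(1.59,1.7):print(t,guard(-.108,-.15,t),guard(.022,-.185,t))
cv2.imwrite("pics/b4.png",np.hstack([cv2.resize(i["pixels"],(400,300)) for i in(a,b)]))
```

```text
[0.5522 0.0663 0.2215] 19.0667 [-0.1661  0.5601 -0.1217] [ 23.5396  16.5475 -11.6175  -0.0108 -61.8456 -62.9079]
scene call guard_handle [([0.6574, 0.132, 0.2093], 0.62)]
scene call catch_pad [([0.5472, 0.0639, 0.1946], 0.4)]
scene call lever_knob [([0.6076, -0.1078, 0.1938], 0.45)]
side call guard_handle [([0.657, 0.1385, 0.2135], 0.81)]
side call catch_pad [([0.5481, 0.0625, 0.1951], 0.53)]
side call lever_knob [([0.6041, -0.111, 0.1907], 0.53), ([0.3682, 0.2669, -0.0023], 0.51)]
wrist call guard_handle []
wrist call catch_pad [([0.5477, 0.0617, 0.1966], 0.86)]
wrist call lever_knob [([0.3695, 0.2661, 0.0004], 0.4)]
1.59 [0.6544 0.1353] [0.5449 0.0571]
1.7 [0.6743 0.1394] [0.5568 0.0737]
```

View pics/b4.png

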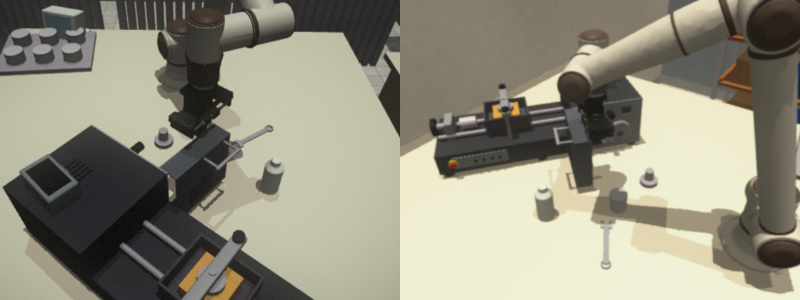

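The scene view (left) and side view (right) show the guard swung out past perpendicular, the lever knob exposed at (137,148) in the left view, and the cap, tin, bottle and spanner undisturbed. I nudge the guard on a little for margin, then go to the lever.

Run:
```python
from h import *
g=guard(.0095,-.185,1.68);b=guard(.04,-.185,1.68);k=mach(-.036,-.038);a=140.6
plan([(*g,.222,a,1,6),(*g,.222,a,1,-1),(*b,.222,a,1,15),(*b,.28,a,1,30),(*k,.28,141.7,1,35),(*k,.28,141.7,1,-2)])
plan([(*k,.205,141.7,1,18),(*k,.205,141.7,1,-3),(*mach(-.036,.044),.205,141.7,1,9),(*mach(-.036,.044),.205,141.7,1,-2)])
```

```text
{"slide": [[-0.006, 0.0, 0.0], [-0.011, 0.0, 0.0], [-0.017, 0.0, 0.0], [-0.017, 0.0, 0.0], [-0.007, 0.001, 0.0]], "spin": [0.0, 0.0, 0.0, 0.0, 0.0], "grip": [1, 1, 1, 1, 1]}
{"slide": [[0.011, 0.001, 0.0], [0.021, 0.002, 0.0], [0.021, 0.002, -0.029], [0.021, 0.002, -0.058], [0.042, -0.024, -0.058]], "spin": [0.0, 0.0, 0.0, 0.0, -0.2], "grip": [1, 1, 1, 1, 1]}
{"slide": [[0.021, -0.026, 0.0], [0.042, -0.052, 0.0], [0.063, -0.077, 0.0], [0.084, -0.103, 0.0], [0.105, -0.129, 0.0]], "spin": [-0.2, -0.3, -0.5, -0.7, -0.9], "grip": [1, 1, 1, 1, 1]}
{"slide": [[0.0, 0.0, 0.0], [0.0, 0.0, 0.0], [0.0, 0.0, 0.0], [0.0, 0.0, 0.0], [0.0, 0.0, 0.0]], "spin": [0.0, 0.0, 0.0, 0.0, 0.0], "grip": [1, 1, 1, 1, 1]}
end [  0.5818  -0.1377   0.28   141.7   ]
{"slide": [[0.0, 0.0, 0.015], [0.0, 0.0, 0.03], [0.0, 0.0, 0.045], [0.0, 0.0, 0.06], [0.0, 0.0, 0.075]], "spin": [0.0, 0.0, 0.0, 0.0, 0.0], "grip": [1, 1, 1, 1, 1]}
{"slide": [[0.0, 0.0, 0.0], [0.0, 0.0, 0.0], [0.0, 0.0, 0.0], [-0.009, 0.0, 0.0], [-0.017, 0.0, 0.0]], "spin": [0.0, 0.0, 0.0, 0.0, 0.0], "grip": [1, 1, 1, 1, 1]}
{"slide": [[-0.008, 0.0, 0.0], [-0.016, 0.0, 0.0], [-0.024, 0.0, 0.0], [-0.033, 0.0, 0.0], [-0.041, 0.0, 0.0]], "spin": [0.0, 0.0, 0.0, 0.0, 0.0], "grip": [1, 1, 1, 1, 1]}
{"slide": [[-0.008, 0.0, 0.0], [-0.016, 0.0, 0.0], [-0.024, 0.0, 0.0], [-0.024, 0.0, 0.0], [-0.024, 0.0, 0.0]], "spin": [0.0, 0.0, 0.0, 0.0, 0.0], "grip": [1, 1, 1, 1, 1]}
end [  0.6326  -0.0733   0.205  141.7   ]
```

Emit:
{"api": "servo_tool", "payload": {"slide": [[-0.006, 0.0, 0.0], [-0.011, 0.0, 0.0], [-0.017, 0.0, 0.0], [-0.017, 0.0, 0.0], [-0.007, 0.001, 0.0]], "spin": [0.0, 0.0, 0.0, 0.0, 0.0], "grip": [1, 1, 1, 1, 1]}}

```text
time_s: 20.08
tcp_pos: [0.5579, 0.0743, 0.2215]
ee_rot: [[-0.633, -0.774, 0.002], [-0.774, 0.633, 0.001], [-0.002, -0.001, -1.0]]
wrist_force: [0.1, -0.8, 0.7]
gripper_width: 0.007
gripper_force: 0.5
```

Emit:
{"api": "servo_tool", "payload": {"slide": [[0.011, 0.001, 0.0], [0.021, 0.002, 0.0], [0.021, 0.002, -0.029], [0.021, 0.002, -0.058], [0.042, -0.024, -0.058]], "spin": [0.0, 0.0, 0.0, 0.0, -0.2], "grip": [1, 1, 1, 1, 1]}}

```text
time_s: 20.5
tcp_pos: [0.5496, 0.0271, 0.2859]
ee_rot: [[-0.628, -0.778, 0.011], [-0.778, 0.628, 0.002], [-0.009, -0.007, -1.0]]
wrist_force: [1.8, -0.1, 0.6]
gripper_width: 0.008
gripper_force: 0.0
```

Emit:
{"api": "servo_tool", "payload": {"slide": [[0.021, -0.026, 0.0], [0.042, -0.052, 0.0], [0.063, -0.077, 0.0], [0.084, -0.103, 0.0], [0.105, -0.129, 0.0]], "spin": [-0.2, -0.3, -0.5, -0.7, -0.9], "grip": [1, 1, 1, 1, 1]}}

```text
time_s: 20.92
tcp_pos: [0.5803, -0.1398, 0.2796]
ee_rot: [[-0.62, -0.785, -0.001], [-0.785, 0.62, 0.0], [0.0, 0.001, -1.0]]
wrist_force: [-0.4, 0.7, 0.6]
gripper_width: 0.007
gripper_force: 0.0
```

Emit:
{"api": "servo_tool", "payload": {"slide": [[0.0, 0.0, 0.0], [0.0, 0.0, 0.0], [0.0, 0.0, 0.0], [0.0, 0.0, 0.0], [0.0, 0.0, 0.0]], "spin": [0.0, 0.0, 0.0, 0.0, 0.0], "grip": [1, 1, 1, 1, 1]}}

```text
time_s: 21.33
tcp_pos: [0.5813, -0.1368, 0.2798]
ee_rot: [[-0.619, -0.786, 0.0], [-0.786, 0.619, 0.0], [-0.0, -0.0, -1.0]]
wrist_force: [-0.6, -0.3, -0.0]
gripper_width: 0.012
gripper_force: 0.0
```

Run:
```python
from h import *
s=sense();print(s["tcp_pos"],s["time_s"],s["wrist_force"],tomach(s["tcp_pos"]))
a=capture("scene");b=capture("side");w=capture("wrist")
for c in("scene","side","wrist"): look(c,["guard_handle","lever_knob","catch_pad"])
for n,c in (("lever_knob","scene"),("lever_knob","side"),("lever_knob","wrist")):
    r=tip_of(n,c)
    if r: print(c,tomach(r[0]["point"]))
for c in("scene","side"):
    r=tip_of("guard_handle",c)
    if r: print("theta",ang(r[0]["point"]))
```

```text
[ 0.5813 -0.1368  0.2798] 21.3333 [-0.6278 -0.2577 -0.0498] [-0.0366 -0.038 ]
scene call guard_handle [([0.6621, 0.1345, 0.2129], 0.63)]
scene call lever_knob [([0.6065, -0.1091, 0.1962], 0.73)]
scene call catch_pad [([0.5472, 0.0649, 0.1957], 0.74)]
side call guard_handle [([0.6627, 0.1408, 0.2104], 0.91)]
side call lever_knob [([0.6017, -0.106, 0.1894], 0.45)]
side call catch_pad [([0.5508, 0.0644, 0.1959], 0.59)]
wrist call guard_handle []
wrist call lever_knob []
wrist call catch_pad [([0.5493, 0.0655, 0.1969], 0.72)]
scene [-0.034  -0.0006]
side [-0.0397 -0.0012]
theta 1.6296295059642842
theta 1.6400254875409264
```

Emit:
{"api": "servo_tool", "payload": {"slide": [[0.0, 0.0, 0.015], [0.0, 0.0, 0.03], [0.0, 0.0, 0.045], [0.0, 0.0, 0.06], [0.0, 0.0, 0.075]], "spin": [0.0, 0.0, 0.0, 0.0, 0.0], "grip": [1, 1, 1, 1, 1]}}

```text
time_s: 22.6
tcp_pos: [0.5817, -0.1378, 0.2039]
ee_rot: [[-0.62, -0.785, 0.0], [-0.785, 0.62, -0.0], [-0.0, -0.0, -1.0]]
wrist_force: [-0.4, 0.6, 0.4]
gripper_width: 0.007
gripper_force: 0.0
```

Emit:
{"api": "servo_tool", "payload": {"slide": [[0.0, 0.0, 0.0], [0.0, 0.0, 0.0], [0.0, 0.0, 0.0], [-0.009, 0.0, 0.0], [-0.017, 0.0, 0.0]], "spin": [0.0, 0.0, 0.0, 0.0, 0.0], "grip": [1, 1, 1, 1, 1]}}

```text
time_s: 23.02
tcp_pos: [0.5926, -0.1247, 0.2062]
ee_rot: [[-0.62, -0.785, 0.001], [-0.785, 0.62, -0.001], [0.001, -0.001, -1.0]]
wrist_force: [-3.1, -4.1, 3.3]
gripper_width: 0.007
gripper_force: 2.5
```

Emit:
{"api": "servo_tool", "payload": {"slide": [[-0.008, 0.0, 0.0], [-0.016, 0.0, 0.0], [-0.024, 0.0, 0.0], [-0.033, 0.0, 0.0], [-0.041, 0.0, 0.0]], "spin": [0.0, 0.0, 0.0, 0.0, 0.0], "grip": [1, 1, 1, 1, 1]}}

```text
time_s: 23.43
tcp_pos: [0.6185, -0.0911, 0.2044]
ee_rot: [[-0.62, -0.785, 0.0], [-0.785, 0.62, 0.0], [-0.001, -0.0, -1.0]]
wrist_force: [-0.1, -2.1, 0.7]
gripper_width: 0.007
gripper_force: 0.9
```

Emit:
{"api": "servo_tool", "payload": {"slide": [[-0.008, 0.0, 0.0], [-0.016, 0.0, 0.0], [-0.024, 0.0, 0.0], [-0.024, 0.0, 0.0], [-0.024, 0.0, 0.0]], "spin": [0.0, 0.0, 0.0, 0.0, 0.0], "grip": [1, 1, 1, 1, 1]}}

```text
time_s: 23.85
tcp_pos: [0.63, -0.0755, 0.2034]
ee_rot: [[-0.62, -0.784, -0.009], [-0.784, 0.62, -0.004], [0.009, 0.005, -1.0]]
wrist_force: [-4.9, -9.0, -0.6]
gripper_width: 0.002
gripper_force: 5.2
```

Run:
```python
from h import *
s=sense();print(s["tcp_pos"],s["time_s"],s["wrist_force"],tomach(s["tcp_pos"]))
a=capture("scene");b=capture("side")
for c in("scene","side"):
    look(c,["lever_knob"])
    r=tip_of("lever_knob",c)
    if r: print(c,tomach(r[0]["point"]))
e=json.load(open("st.json"))
plan([(*mach(-.036,.030),.205,141.7,1,8),(*mach(-.036,.030),.30,141.7,1,30),(*mach(-.10,-.12),.32,141.7,1,35)])
```

```text
[ 0.63   -0.0755  0.2034] 23.85 [-4.9007 -9.0435 -0.6209] [-0.0365  0.0403]
scene call lever_knob [([0.6463, -0.061, 0.1941], 0.78)]
scene [-0.0326  0.0618]
side call lever_knob [([0.7674, -0.2949, 0.2216], 0.75), ([0.6428, -0.06, 0.1896], 0.72)]
side [ 0.2074 -0.0467]
{"slide": [[0.007, 0.0, 0.0], [0.014, 0.0, 0.0], [0.014, 0.0, -0.024], [0.014, 0.0, -0.047], [0.014, 0.0, -0.071]], "spin": [0.0, 0.0, 0.0, 0.0, 0.0], "grip": [1, 1, 1, 1, 1]}
{"slide": [[0.0, 0.0, -0.024], [0.03, 0.013, -0.028], [0.06, 0.026, -0.032], [0.09, 0.039, -0.036], [0.12, 0.052, -0.04]], "spin": [0.0, 0.0, 0.0, 0.0, 0.0], "grip": [1, 1, 1, 1, 1]}
{"slide": [[0.03, 0.012, -0.004], [0.03, 0.012, -0.004], [0.03, 0.012, -0.004], [0.03, 0.012, -0.004], [0.03, 0.012, -0.004]], "spin": [0.0, 0.0, 0.0, 0.0, 0.0], "grip": [1, 1, 1, 1, 1]}
end [  0.4808  -0.1624   0.32   141.7   ]
```

At the lever stop (10 N), with the knob at machine y ≈ 62–64 mm. Backing away.

Emit:
{"api": "servo_tool", "payload": {"slide": [[0.007, 0.0, 0.0], [0.014, 0.0, 0.0], [0.014, 0.0, -0.024], [0.014, 0.0, -0.047], [0.014, 0.0, -0.071]], "spin": [0.0, 0.0, 0.0, 0.0, 0.0], "grip": [1, 1, 1, 1, 1]}}

```text
time_s: 24.57
tcp_pos: [0.6241, -0.0839, 0.2763]
ee_rot: [[-0.62, -0.785, 0.001], [-0.785, 0.62, 0.001], [-0.001, -0.0, -1.0]]
wrist_force: [0.2, 0.8, -0.6]
gripper_width: 0.008
gripper_force: 0.0
```

Emit:
{"api": "servo_tool", "payload": {"slide": [[0.0, 0.0, -0.024], [0.03, 0.013, -0.028], [0.06, 0.026, -0.032], [0.09, 0.039, -0.036], [0.12, 0.052, -0.04]], "spin": [0.0, 0.0, 0.0, 0.0, 0.0], "grip": [1, 1, 1, 1, 1]}}

```text
time_s: 24.98
tcp_pos: [0.508, -0.1462, 0.316]
ee_rot: [[-0.619, -0.785, 0.002], [-0.785, 0.619, 0.001], [-0.002, -0.001, -1.0]]
wrist_force: [0.1, -0.8, 0.1]
gripper_width: 0.007
gripper_force: 0.0
```

Emit:
{"api": "servo_tool", "payload": {"slide": [[0.03, 0.012, -0.004], [0.03, 0.012, -0.004], [0.03, 0.012, -0.004], [0.03, 0.012, -0.004], [0.03, 0.012, -0.004]], "spin": [0.0, 0.0, 0.0, 0.0, 0.0], "grip": [1, 1, 1, 1, 1]}}

```text
time_s: 25.4
tcp_pos: [0.4816, -0.1619, 0.3194]
ee_rot: [[-0.619, -0.785, 0.001], [-0.785, 0.619, 0.0], [-0.001, -0.0, -1.0]]
wrist_force: [0.2, -0.4, -1.1]
gripper_width: 0.002
gripper_force: 0.0
```

Run:
```python
from h import *
s=sense();print(s["tcp_pos"],s["time_s"],s["wrist_force"])
a=capture("scene");b=capture("side")
cv2.imwrite("pics/b5.png",np.hstack([cv2.resize(i["pixels"],(400,300)) for i in(a,b)]))
for c in("scene","side"):
    look(c,["lever_knob","tin","cap","bottle","spanner","gauge_case"])
    r=tip_of("lever_knob",c)
    if r: print([tomach(q["point"]) for q in r])
    r=tip_of("guard_handle",c)
    if r: print("theta",ang(r[0]["point"]))
```

```text
[ 0.4816 -0.1619  0.3194] 25.4 [ 0.2376 -0.4369 -1.0967]
scene call lever_knob [([0.6459, -0.0591, 0.1943], 0.78)]
scene call tin []
scene call cap [([0.3969, -0.055, 0.0015], 0.62)]
scene call bottle []
scene call spanner [([0.3659, 0.2649, -0.0015], 0.89)]
scene call gauge_case [([0.7677, -0.293, 0.2218], 0.61), ([0.6917, -0.0455, 0.2212], 0.55)]
[array([-0.0341,  0.063 ])]
theta 1.6266924804852403
side call lever_knob [([0.6451, -0.0571, 0.1866], 0.53)]
side call tin [([0.4197, 0.1148, -0.0016], 0.6)]
side call cap [([0.3936, -0.0543, 0.0009], 0.89)]
side call bottle [([0.5993, 0.2856, -0.0004], 0.92), ([0.6434, -0.061, 0.1866], 0.66)]
side call spanner [([0.3713, 0.2673, -0.0004], 0.7)]
side call gauge_case [([0.7698, -0.2959, 0.2213], 0.92)]
[array([-0.036 ,  0.0641])]
theta 1.6331037060251088
```

View pics/b5.png

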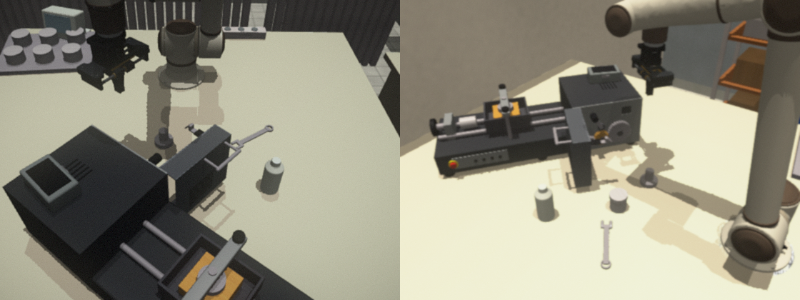

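Both views show the guard open (≈1.63 rad) and the lever over, with its knob at (155,158) left and (600,132) right. The cap, tin and bottle stand upright and the robot is clear of everything.

```bash
python3 -c "
from station import *
print(finish_job())"
```

```text
the job is handed in; nothing more can be done
None
```

The job is handed in, but no verdict came back. The last images, at about 25 s, show the guard open at about 1.63 rad, the clutch lever over at its stop, the cap set aside upright, and nothing else moved.

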